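Seat a bayonet fuse carrier in the tester and hold it

ROBOT

A 6-joint arm with a two-finger parallel gripper is mounted at the origin on a cart in front of the work surface, level with it; the furniture and walls round the work are solid. World frame = base frame: x ahead of the robot, y to its left, z up, the work surface at z = 0. Lengths are in m, angles in degrees, forces in N, time in s.
With the tool pointing down it reaches from about 0.3 to 0.75 m from the base axis. Payload 8.5 kg.
Tool frame: the origin (TCP) lies on the centre line of the jaws, within the pads' length; the fingertips stand 19 mm ahead of it and the grasp point (between the pads) is the TCP (env.tcp_to_tips is the z of the fingertips in the tool frame, in m); z points along the fingers, y is the line along which they close (so a half turn about z gives the same grasp; the last joint's range is limited). The gripper opens to 85 mm and grips with 20 to 120 N. Pads are 22 mm wide; open, the fingers measure 114 mm over their backs; the gripper's body (76 mm by 85 mm) begins 54 mm behind the grasp point. The pads swing forward as they close: fully open they stand 13 mm farther back than shut.
Start: joints at [53.612, 21.807, 74.336, -0, 83.858, -12.336], TCP at [0.224, 0.502, 0.25] pointing down, gripper open.
Joint ranges: [-178.18, 178.18], [-50.72, 133.34], [12.68, 142.11], [-81.47, 261.47], [9.98, 163.14], [-165.26, 165.26]. Speed limits (degrees/s): [136.94, 136.94, 180, 180, 180, 180].

INTERFACE

Orientations are given as a 3x3 rotation matrix whose columns are the frame's x, y, z axes.
In Python, from rig import env gives the robot as it stands.
- The arm moves only by the tool servo_tool, never from a script. Its argument "steps" is a list of rows, each an object of numbers: "tx", "ty", "tz": the shift along the world's x, y, z in cm; "yaw": the turn about the world's z in degrees; "claw": the finger opening in cm, from 0 to 8.54. In form: [{"tx": .., "ty": .., "tz": .., "yaw": .., "claw": ..}, ...]. A call has 1 to 20 rows; each row shifts and turns the commanded pose from where the row before left it; what a row does not reach is not made up. A row lasts 1/10 s, in which the tool goes at most 50 mm and 8.59 degrees, less where a joint would pass 70% of its speed; a pose out of reach is approached as far as the arm can. A call with a gripper value outside its range is refused whole. The fingers move at their own pace and stop on an object; "newtons" is the grip in N (left out, the last holds). Time passes only in rows, so rows that do not move let the fingers close. It gives the time, the measured TCP pose, the force, the opening and the grip force at its end, in the units of the state.
- env.observe(): the state, without advancing time (a new reading comes with each control period).
- env.get_image(name): name is "side" or "top"; returns (picture, depth): 420x560x3 uint8, red, green, blue; 420x560 float32, m along the optical axis (not along the pixel's ray), 0 where there is no reading.
- env.camera_model(name): a dict with "fovy" (degrees; the focal length in pixels is half the picture's height over the tangent of half this angle, whatever the lens; pixels are square), "cx", "cy" (the principal point, pixels), "dist_coeffs" ([k1, k2, p1, p2, k3] as OpenCV has them; the pictures are not rectified), "T" (4x4, takes a point from camera to world coordinates). Camera axes: x right, y down, z forward; pixel columns grow to the right and rows downward; lengths in m; the calibration is good to about 2 mm. A picture is of the moment at which its call begins. camera_model takes no time and is no camera call.
- env.close_job(): hands the job in; it is judged then, once.
The state is a dict: "time_s": time; "q": joint angles; "qvel": joint speeds; "joint_efforts": joint torques, N m; "position": TCP position; "tool_rot": TCP orientation; "ft_force": force on the tool from outside, world axes, zero at the start; "wrist_torque": the same for the moment, N m; "grip_width": finger opening in m; "gripper_force": force on a finger pad.
Only numpy, scipy, OpenCV 4.12 (cv2) and the standard library are available. Lean on these libraries where they do the work, as an engineer would, in place of code of your own. Each camera call takes 0.05 s, during which the arm holds its last target. There are 200 camera calls.

TASK

Take the red-winged fuse carrier out of its blue cup and fit it in the bayonet socket of the grey tester: pins into the two slots, push it straight down against the spring, then twist it clockwise (seen from above) about a quarter turn under the rim until it stops. Nothing locks it there - the springs would throw it back - so finish while still gripping it, turned to the stop and pressed fully down with its black flange on the rim, so that the contact reading can be taken. Leave the grey-winged carrier and the other things alone.

Things in the scene. Friction and masses are not known exactly. Their poses are not given: they have to be found in the camera images.
- carrier_red: fuse carrier to fit, upright in a blue cup. Origin: centre of its underside, z up. Upwards, mm: fuse, dia 22, z 0-20; cone to a steel collar, dia 30, z 24.5-40; two pins along its +x and -x, 6 wide, 40 tip to tip, z 25-31; black flange, dia 48, z 40-46; red wing 40 long along x (in line with the pins), 12 thick along y, z 46-81: pinch it from above. Half turn about z: no difference. 0.11 kg
- carrier_grey: a second carrier of the same shape and size with a grey wing, in the other blue cup; not to be touched. Same origin and axes.
- cup_red: the fixed blue parking cup in which the red-winged carrier stands: outer diameter 48 at the foot, 36 above, 16 high, open bore 27 wide, floor 4 mm above the bench. Origin: centre of its underside.
- cup_grey: the same cup for the grey-winged carrier.
- tester: grey fixed box 90x90x60 mm, brass socket in its dark top, terminals on its -x face. Origin: centre of underside, z up. Two slots along its +x and -x (white dots), 10 wide, 43.6 tip to tip; bore 34. Below the 6 mm thick rim the pins can turn (green dots: where they stop). With the flange on the rim the carrier's origin is 20 mm above the tester's
- socket (a point): centre of the socket mouth on the tester's top face, 60 mm above the tester's origin
- plunger (a joint): spring contact in the socket: m pressed down, 0 free. The fuse tip meets it when the carrier's origin is 30 mm above the tester's; it resists with 3.6 N at first, 9.6 N at 0.010, where the flange meets the rim. The pins are below the rim, free to turn, from 0.007 on
- rotor (a joint): spring-return ring below the rim that the pins carry along: rad turned clockwise seen from above, 0 at rest (slots in line), stop at 1.35. The pins have about 0.08 rad of play before they drive it. Resists with 0.10 N m at first and 0.26 N m at the stop.
- kapton: bystander: roll of amber tape, 64 diameter, 18 high; origin at the centre of its underside
- sink: bystander: small finned heat sink 28x36x18 mm; origin at the centre of its underside
- tin: bystander: small white round tin, 30 diameter, 18 high; origin at the centre of its underside
There are look-alikes about, which are no part of the job. What is shaped like the carrier_red but green is not meant. Of the things shaped like the tester, the grey one is meant.

How it is judged:
By the outcome, as a careful person would: the job done as asked, in the order asked, and still so for the second after the job is handed in, while the arm keeps its last pose, push and grip.
It also fails if it takes over 48 s, if anything falls off the work surface, if the arm or the gripper's body presses on something with over 40 N, if the wrist force passes 120 N, or if a joint passes its speed limit or range.

## Working session

There is one attempt and no reset: what is moved stays moved. The work goes in short steps, Python scripts to look and compute and a tool call to move; the robot and the scene stay as the last step left them, time stands still between calls to the robot, and variables do not carry over. Pictures are saved under pics/ and viewed, at most 10 in all, crops included, and the job is handed in when it is done.

Besides the shell and the picture viewer there is one more tool, called after "Call:" by a JSON object that holds its "op" and its "data", one argument or row to a line. servo_tool: Moves the arm, as the interface text tells. Its arguments: {"type":"object","properties":{"steps":{"type":"array"},"newtons":{"type":"number"}},"required":["steps"]}

```bash
mkdir -p pics
cat > h.py <<'E'
import numpy as np, cv2
from rig import env
def grab(n):
    im,d=env.get_image(n); np.savez(''+n,im=im,d=d); return im,d
def load(n):
    z=np.load(''+n+'.npz'); return z['im'],z['d']
def cam(n):
    m=env.camera_model(n); f=210/np.tan(np.radians(m['fovy'])/2)
    K=np.array([[f,0,m['cx']],[0,f,m['cy']],[0,0,1]]); return K,np.array(m['dist_coeffs'],float),np.array(m['T'])
def ray(n,px):
    K,D,T=cam(n); u=cv2.undistortPoints(np.array(px,float).reshape(-1,1,2),K,D).reshape(-1,2)
    return T[:3,3],np.c_[u,np.ones(len(u))]@T[:3,:3].T
def plane(n,px,z):
    o,d=ray(n,px); return o+d*((z-o[2])/d[:,2])[:,None]
def depthpts(n,px,d):
    o,r=ray(n,px); px=np.array(px,int).reshape(-1,2); return o+r*d[px[:,1],px[:,0]][:,None]
E
python3 - <<'E'
from h import *
for n in ('top','side'):
    im,d=grab(n); cv2.imwrite(f'pics/{n}0.png',im[...,::-1]); print(n,cam(n)[2].round(3).tolist(),(d>0).mean())
E
```

```text
top [[0.012, -0.99, 0.142, 0.35], [-1.0, -0.013, -0.006, 0.094], [0.007, -0.142, -0.99, 1.353], [0.0, 0.0, 0.0, 1.0]] 0.9960076530612245
side [[0.963, -0.151, 0.222, 0.273], [-0.268, -0.595, 0.758, -0.815], [0.018, -0.79, -0.613, 0.822], [0.0, 0.0, 0.0, 1.0]] 0.9958843537414966
```

View pics/top0.png

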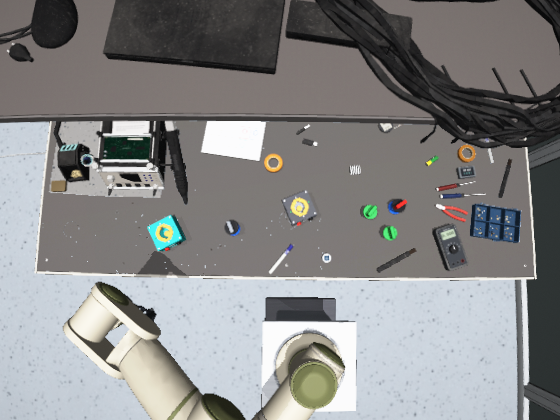

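View pics/side0.png

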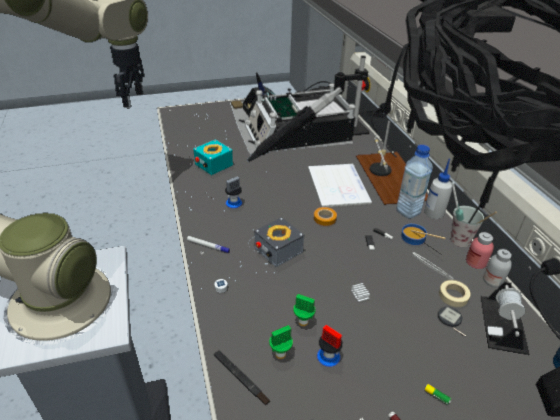

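The top view shows candidates for the red carrier: red wing at (398,206), green look-alikes at (370,212) and (390,233), and the grey-winged one at (232,227). Only (398,206), which is (330,345) in the side view, has a red wing and a blue cup. Of the two testers, the grey one at (299,208) top / (279,240) side is meant; the cyan one at (166,233) is a look-alike. One crop will confirm this while I measure.

Run:
```python
from h import *
t,dt=load('top'); s,ds=load('side')
c=lambda im,x,y,w,h,k: cv2.resize(im[y:y+h,x:x+w],None,fx=k,fy=k,interpolation=cv2.INTER_CUBIC)
a=c(t,355,185,60,60,5); b=c(t,272,180,60,60,5)
e=c(s,260,285,100,75,4); f=c(s,240,205,75,75,4)[:300]
out=np.vstack([np.hstack([a,b,np.zeros((300,100,3),np.uint8)]),np.hstack([e,f])]); cv2.imwrite('pics/crop1.png',out[...,::-1]); 
for n,im,d,box in(('top',t,dt,(380,190,420,220)),('side',s,ds,(310,315,350,365))):
    hsv=cv2.cvtColor(im,cv2.COLOR_RGB2HSV); m=((hsv[...,0]<8)|(hsv[...,0]>172))&(hsv[...,1]>150)&(hsv[...,2]>70)
    x0,y0,x1,y1=box; k=np.zeros_like(m); k[y0:y1,x0:x1]=1; ys,xs=np.where(m&k)
    P=depthpts(n,np.c_[xs,ys],d); print(n,len(xs),xs.mean(),ys.mean(),np.percentile(P,[5,50,95],axis=0).round(4).tolist())
    tp=P[P[:,2]>0.080]; 
    if len(tp)>4:
        q=tp[:,:2]; r=cv2.minAreaRect(q.astype(np.float32)*1000); print('top face',len(tp),tp.mean(0).round(4),r)
    # tester: depth pts at top height, near
    for nm,c0 in (('tester',(299,208) if n=='top' else (279,240)),):
        X,Y=np.meshgrid(np.arange(c0[0]-40,c0[0]+40),np.arange(c0[1]-40,c0[1]+40)); Q=depthpts(n,np.c_[X.ravel(),Y.ravel()],d)
        q=Q[(abs(Q[:,2]-.061)<.004)]; r=cv2.minAreaRect(q[:,:2].astype(np.float32)*1000); print(nm,len(q),q.mean(0).round(4),r)
    # greens
g=cv2.inRange(cv2.cvtColor(t,cv2.COLOR_RGB2HSV),(45,120,80),(75,255,255)); nn,_,st,ce=cv2.connectedComponentsWithStats(g)
for i in range(1,nn):
    if st[i,4]>40: print('green',ce[i],plane('top',ce[i],.075).round(3))
```

```text
top 59 400.1864406779661 204.1864406779661 [[0.5321, -0.316, 0.0523], [0.5439, -0.2988, 0.0838], [0.5576, -0.2817, 0.0876]]
top face 45 [ 0.544  -0.2985  0.0846] ((544.3035278320312, -298.907470703125), (11.97522258758545, 40.6949577331543), 33.79777526855469)
tester 499 [0.533  0.0393 0.0601] ((533.350830078125, 38.7105712890625), (90.17967987060547, 90.26102447509766), 22.949831008911133)
side 300 331.24 336.31666666666666 [[0.5322, -0.3162, 0.0543], [0.5438, -0.3014, 0.0763], [0.5553, -0.2858, 0.0876]]
top face 132 [ 0.5446 -0.2995  0.0852] ((545.421630859375, -299.1512451171875), (12.718571662902832, 39.31007385253906), 32.56046676635742)
tester 792 [0.5342 0.0378 0.0617] ((535.4479370117188, 40.846153259277344), (93.14569854736328, 93.32984161376953), 23.25446128845215)
green [369.91025641 211.42307692] [[ 0.519 -0.196  0.075]]
green [389.49673203 232.68627451] [[ 0.449 -0.261  0.075]]
```

View pics/crop1.png

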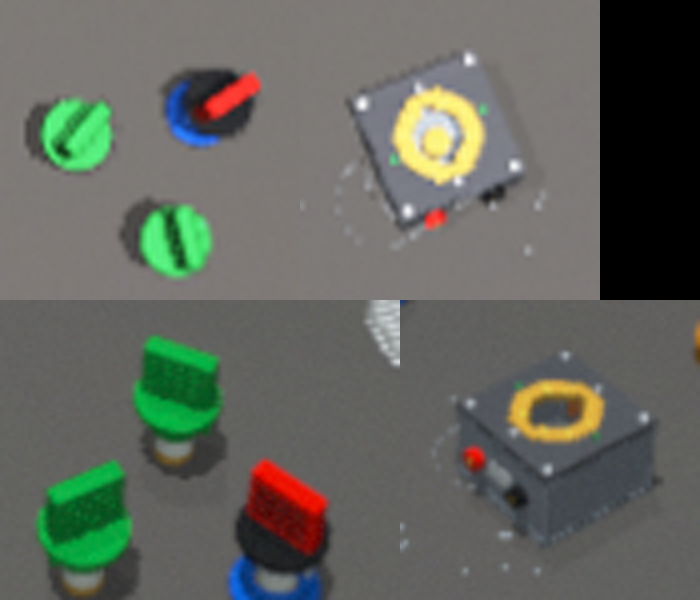

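The crop confirms it. The red wing stands on a black flange in a blue cup. The grey tester has white slot dots on an axis at about 23°, terminals on its near (−x) face, and green stop dots about 82° clockwise.

Next I'll get the tool orientation, check the joint-6 budget and refine the socket centre from the brass ring.

Run:
```python
from h import *
o=env.observe(); print(np.round(o['tool_rot'],3).tolist(),o['q'],o['time_s'],o['grip_width'],env.tcp_to_tips)
R=np.array(o['tool_rot']); print('tool y yaw',np.degrees(np.arctan2(R[1,1],R[0,1])))
for n,c0,w in(('top',(299,208),22),('side',(279,235),26)):
    im,d=load(n); hsv=cv2.cvtColor(im,cv2.COLOR_RGB2HSV); m=cv2.inRange(hsv,(15,110,120),(32,255,255)); k=np.zeros_like(m); k[c0[1]-w:c0[1]+w,c0[0]-w:c0[0]+w]=255; m&=k
    cs,_=cv2.findContours(m,cv2.RETR_EXTERNAL,cv2.CHAIN_APPROX_NONE); q=max(cs,key=cv2.contourArea).reshape(-1,2)
    e=cv2.fitEllipse(q); P=plane(n,q,.061); ce,r=cv2.minEnclosingCircle((P[:,:2]*1000).astype(np.float32)); print(n,e,plane(n,e[0],.0605).round(4),ce,r)
    ys,xs=np.where(m>0);Q=depthpts(n,np.c_[xs,ys],d); print('ring z',np.median(Q[:,2]))
```

```text
[[-0.913, 0.408, -0.001], [0.408, 0.913, -0.001], [0.0, -0.001, -1.0]] [ 5.36114937e+01  2.18383960e+01  7.43788815e+01 -1.35543584e-03
  8.38598474e+01 -1.23351441e+01] 0.1 0.0854483724301737 0.019
tool y yaw 65.94679360855419
top ((299.11114501953125, 206.5314178466797), (16.080039978027344, 16.871591567993164), 151.0211944580078) [[0.5346 0.0385 0.0605]] (533.81005859375, 39.529781341552734) 29.88674545288086
ring z 0.05965629548611551
side ((278.60028076171875, 232.180908203125), (14.482338905334473, 23.44145965576172), 89.0228042602539) [[0.5349 0.0426 0.0605]] (534.732421875, 42.22073745727539) 31.24923324584961
ring z 0.06239176215982589
```

Call:
{"op": "servo_tool", "data": {
  "steps": [
    {"tx": 1.6, "ty": -4, "tz": -0.4, "yaw": -1.6, "claw": 5},
    {"tx": 1.6, "ty": -4, "tz": -0.4, "yaw": -1.6, "claw": 5},
    {"tx": 1.6, "ty": -4, "tz": -0.4, "yaw": -1.6, "claw": 5},
    {"tx": 1.6, "ty": -4, "tz": -0.4, "yaw": -1.6, "claw": 5},
    {"tx": 1.6, "ty": -4, "tz": -0.4, "yaw": -1.6, "claw": 5},
    {"tx": 1.6, "ty": -4, "tz": -0.4, "yaw": -1.6, "claw": 5},
    {"tx": 1.6, "ty": -4, "tz": -0.4, "yaw": -1.6, "claw": 5},
    {"tx": 1.6, "ty": -4, "tz": -0.4, "yaw": -1.6, "claw": 5},
    {"tx": 1.6, "ty": -4, "tz": -0.4, "yaw": -1.6, "claw": 5},
    {"tx": 1.6, "ty": -4, "tz": -0.4, "yaw": -1.6, "claw": 5},
    {"tx": 1.6, "ty": -4, "tz": -0.4, "yaw": -1.6, "claw": 5},
    {"tx": 1.6, "ty": -4, "tz": -0.4, "yaw": -1.6, "claw": 5},
    {"tx": 1.6, "ty": -4, "tz": -0.4, "yaw": -1.6, "claw": 5},
    {"tx": 1.6, "ty": -4, "tz": -0.4, "yaw": -1.6, "claw": 5},
    {"tx": 1.6, "ty": -4, "tz": -0.4, "yaw": -1.6, "claw": 5},
    {"tx": 1.6, "ty": -4, "tz": -0.4, "yaw": -1.6, "claw": 5},
    {"tx": 1.6, "ty": -4, "tz": -0.4, "yaw": -1.6, "claw": 5},
    {"tx": 1.6, "ty": -4, "tz": -0.4, "yaw": -1.6, "claw": 5},
    {"tx": 1.6, "ty": -4, "tz": -0.4, "yaw": -1.6, "claw": 5},
    {"tx": 1.6, "ty": -4, "tz": -0.4, "yaw": -1.6, "claw": 5}
  ],
  "newtons": 60
}}

```text
time_s: 2.1
position: [0.5444, -0.2994, 0.1697]
tool_rot: [[-0.557, 0.83, -0.001], [0.83, 0.557, 0.001], [0.001, -0.0, -1.0]]
ft_force: [0.4, -0.1, -0.3]
grip_width: 0.0501
gripper_force: 0.0
```

Call:
{"op": "servo_tool", "data": {
  "steps": [
    {"tz": -2},
    {"tz": -2},
    {"tz": -2},
    {"tz": -1.5},
    {"tz": -1.2},
    {"tz": -0.9},
    {},
    {}
  ]
}}

```text
invalid input at $.steps[0]: expected keys tx, ty, tz, yaw, claw
```

Run:
```python
from h import *
im,_=grab('side'); a=im[270:400,250:410]; cv2.imwrite('pics/s2.png',cv2.resize(a,None,fx=4,fy=4,interpolation=cv2.INTER_CUBIC)[...,::-1])
```

```text
(no output)
```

View pics/s2.png

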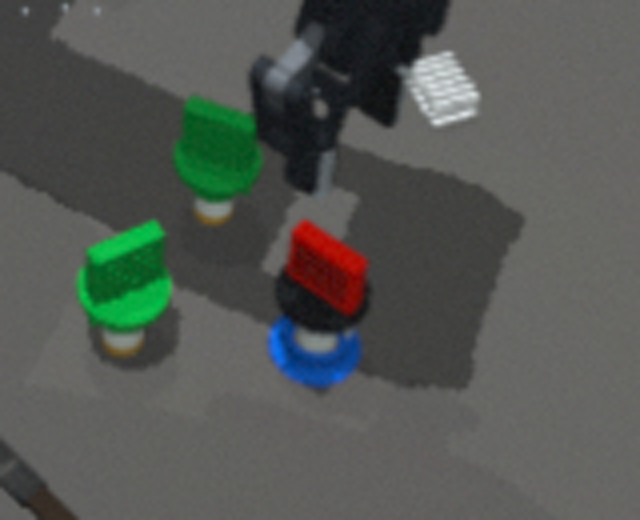

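The move was refused because each row must carry all the keys. The picture shows the gripper still above the untouched red wing (at about (330,268) in the crop), so I'll descend now.

Call:
{"op": "servo_tool", "data": {
  "steps": [
    {"tx": 0, "ty": 0, "tz": -2, "yaw": 0, "claw": 5},
    {"tx": 0, "ty": 0, "tz": -2, "yaw": 0, "claw": 5},
    {"tx": 0, "ty": 0, "tz": -2, "yaw": -0.3, "claw": 5},
    {"tx": 0, "ty": 0, "tz": -1.5, "yaw": -0.3, "claw": 5},
    {"tx": 0, "ty": 0, "tz": -1.2, "yaw": 0, "claw": 5},
    {"tx": 0, "ty": 0, "tz": -0.9, "yaw": 0, "claw": 5},
    {"tx": 0, "ty": 0, "tz": 0, "yaw": 0, "claw": 5}
  ]
}}

```text
time_s: 2.85
position: [0.5438, -0.2975, 0.0732]
tool_rot: [[-0.55, 0.835, -0.002], [0.835, 0.55, 0.001], [0.002, -0.001, -1.0]]
ft_force: [0.8, -0.5, 0.0]
grip_width: 0.05
gripper_force: 0.0
```

Call:
{"op": "servo_tool", "data": {
  "steps": [
    {"tx": 0, "ty": 0, "tz": 0, "yaw": 0, "claw": 3},
    {"tx": 0, "ty": 0, "tz": 0, "yaw": 0, "claw": 2},
    {"tx": 0, "ty": 0, "tz": 0, "yaw": 0, "claw": 1.4},
    {"tx": 0, "ty": 0, "tz": 0, "yaw": 0, "claw": 0.5},
    {"tx": 0, "ty": 0, "tz": 0, "yaw": 0, "claw": 0.5},
    {"tx": 0, "ty": 0, "tz": 0, "yaw": 0, "claw": 0.5},
    {"tx": 0, "ty": 0, "tz": 0, "yaw": 0, "claw": 0.5}
  ],
  "newtons": 80
}}

```text
time_s: 3.55
position: [0.5444, -0.298, 0.0751]
tool_rot: [[-0.55, 0.835, 0.001], [0.835, 0.55, -0.001], [-0.002, 0.0, -1.0]]
ft_force: [-0.9, 0.5, 5.3]
grip_width: 0.0108
gripper_force: 78.6
```

Call:
{"op": "servo_tool", "data": {
  "steps": [
    {"tx": 0, "ty": 0, "tz": 1, "yaw": 0, "claw": 0.5},
    {"tx": 0, "ty": 0, "tz": 2, "yaw": 0, "claw": 0.5},
    {"tx": 0, "ty": 0, "tz": 3, "yaw": 0, "claw": 0.5},
    {"tx": 0, "ty": 0, "tz": 3, "yaw": 0, "claw": 0.5},
    {"tx": 0, "ty": 0, "tz": 2, "yaw": 0, "claw": 0.5},
    {"tx": 0, "ty": 0, "tz": 1, "yaw": 0, "claw": 0.5},
    {"tx": 0, "ty": 1, "tz": 0, "yaw": 5, "claw": 0.5},
    {"tx": 0, "ty": 2, "tz": 0, "yaw": 6, "claw": 0.5},
    {"tx": -0.1, "ty": 3, "tz": 0, "yaw": 6, "claw": 0.5},
    {"tx": -0.1, "ty": 3, "tz": 0, "yaw": 6, "claw": 0.5},
    {"tx": -0.1, "ty": 3, "tz": 0, "yaw": 6, "claw": 0.5},
    {"tx": -0.1, "ty": 3, "tz": 0, "yaw": 6, "claw": 0.5},
    {"tx": -0.1, "ty": 3, "tz": 0, "yaw": 6, "claw": 0.5},
    {"tx": -0.1, "ty": 3, "tz": 0, "yaw": 6, "claw": 0.5},
    {"tx": -0.1, "ty": 3, "tz": 0, "yaw": 6, "claw": 0.5},
    {"tx": -0.1, "ty": 3, "tz": 0, "yaw": 6, "claw": 0.5},
    {"tx": -0.1, "ty": 3, "tz": 0, "yaw": 6, "claw": 0.5},
    {"tx": -0.1, "ty": 2, "tz": 0, "yaw": 6, "claw": 0.5},
    {"tx": -0.1, "ty": 1, "tz": 0, "yaw": 5, "claw": 0.5},
    {"tx": 0, "ty": 0.8, "tz": 0, "yaw": 3.6, "claw": 0.5}
  ]
}}

```text
time_s: 5.55
position: [0.5326, 0.0413, 0.1937]
tool_rot: [[-0.919, -0.394, -0.002], [-0.394, 0.919, 0.0], [0.001, 0.001, -1.0]]
ft_force: [-0.3, 0.1, -1.4]
grip_width: 0.0106
gripper_force: 78.0
```

Call:
{"op": "servo_tool", "data": {
  "steps": [
    {"tx": 0, "ty": 0, "tz": -2, "yaw": 0, "claw": 0.5},
    {"tx": 0, "ty": 0, "tz": -1.5, "yaw": 0, "claw": 0.5},
    {"tx": 0, "ty": 0, "tz": -1, "yaw": 0, "claw": 0.5},
    {"tx": 0, "ty": 0, "tz": 0, "yaw": 0, "claw": 0.5}
  ]
}}

```text
time_s: 5.95
position: [0.5324, 0.0403, 0.1479]
tool_rot: [[-0.921, -0.39, -0.003], [-0.39, 0.921, 0.001], [0.003, 0.002, -1.0]]
ft_force: [-0.1, -0.3, -1.6]
grip_width: 0.0109
gripper_force: 78.0
```

Run:
```python
from h import *
im,d=grab('side'); np.savez('s3',im=im,d=d); a=im[170:270,230:340]; cv2.imwrite('pics/s3.png',cv2.resize(a,None,fx=6,fy=6,interpolation=cv2.INTER_CUBIC)[...,::-1])
print(env.observe()['position'])
```

```text
[0.53292099 0.0401974  0.14889606]
```

View pics/s3.png

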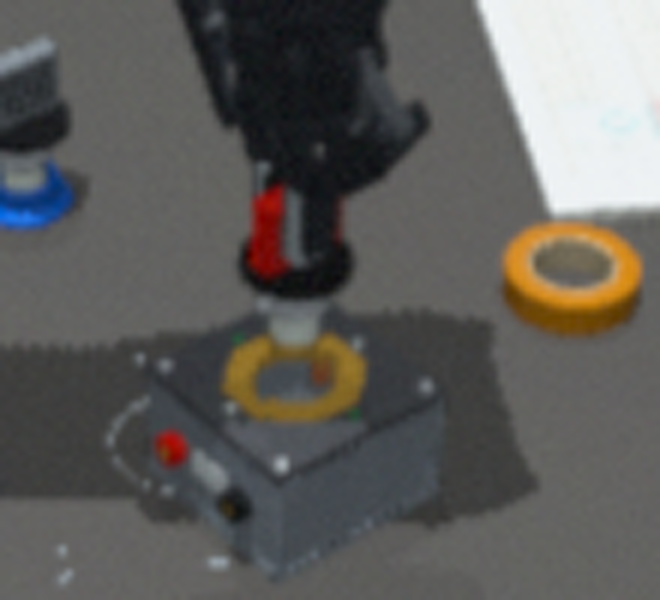

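The side view shows the carrier hanging upright above the socket. The flange is at about (279.6,214), the collar and fuse axis at about (279,224), and the ring centre at about (278.6,232). I'll measure the carrier-to-socket offset within this one camera, so that its calibration error cancels.

```bash
cat > meas.py <<'E'
from h import *
from scipy.optimize import least_squares
z=np.load('s3.npz'); im,d=z['im'],z['d']
X,Y=np.meshgrid(np.arange(255,305),np.arange(195,245)); px=np.c_[X.ravel(),Y.ravel()]
P=depthpts('side',px,d)
near=np.hypot(P[:,0]-.534,P[:,1]-.041)<.04
for h in np.arange(.07,.135,.004):
    q=P[near&(abs(P[:,2]-h)<.002)]
    if len(q)>3: print(h.round(3),len(q),q[:,:2].min(0).round(4),q[:,:2].max(0).round(4),(q[:,:2].mean(0)).round(4))
for r,a,b in((.011,.079,.096),(.015,.103,.115),(.024,.117,.1225)):
    q=P[near&(P[:,2]>a)&(P[:,2]<b)]
    if len(q)<6: continue
    s=least_squares(lambda c:np.hypot(q[:,0]-c[0],q[:,1]-c[1])-r,(.534,.045),loss='soft_l1',f_scale=.002); print('cyl',r,len(q),s.x.round(4),np.median(abs(s.fun)).round(4))
# horizontal silhouette of flange: darkest row extents; bright collar/fuse columns
hsv=cv2.cvtColor(im,cv2.COLOR_RGB2HSV)
for y in range(208,230): print(y,hsv[y,266:294,2].tolist())
E
python3 meas.py
```

```text
0.082 9 [0.5257 0.0321] [0.5462 0.0434] [0.5352 0.0353]
0.086 12 [0.5235 0.0326] [0.5456 0.0419] [0.5309 0.0366]
0.09 10 [0.5254 0.0288] [0.545  0.0439] [0.5327 0.0353]
0.094 15 [0.5239 0.0317] [0.5442 0.0433] [0.5334 0.0355]
0.098 5 [0.5274 0.0314] [0.5344 0.0338] [0.5308 0.0329]
0.106 11 [0.5217 0.0265] [0.5452 0.0337] [0.5318 0.0308]
0.11 18 [0.5166 0.0245] [0.5442 0.0385] [0.5282 0.0311]
0.122 28 [0.5107 0.0186] [0.5586 0.0464] [0.5332 0.0267]
0.126 85 [0.5107 0.0173] [0.5567 0.0597] [0.5336 0.0322]
0.13 13 [0.5153 0.0199] [0.5508 0.0378] [0.5254 0.0327]
0.134 12 [0.5148 0.0281] [0.5444 0.0356] [0.5263 0.0312]
cyl 0.011 46 [0.5348 0.0437] 0.0007
cyl 0.015 33 [0.5332 0.0431] 0.0014
cyl 0.024 14 [0.5353 0.0432] 0.0005
208 [100, 99, 98, 99, 98, 105, 124, 127, 121, 118, 92, 67, 89, 91, 48, 30, 27, 26, 29, 40, 73, 88, 98, 97, 100, 99, 100, 99]
209 [100, 98, 98, 98, 91, 89, 122, 119, 119, 115, 93, 77, 92, 88, 45, 24, 28, 32, 31, 44, 70, 79, 96, 100, 96, 96, 97, 100]
210 [100, 101, 97, 92, 70, 79, 123, 116, 122, 119, 92, 71, 89, 88, 51, 27, 34, 28, 28, 29, 46, 52, 80, 99, 97, 100, 98, 9
[... 1683 characters left out ...]
, 62, 60, 64, 65, 65, 61, 61, 63, 61]
225 [64, 63, 60, 66, 67, 62, 60, 69, 83, 109, 126, 132, 135, 139, 135, 128, 113, 86, 90, 85, 65, 60, 65, 69, 66, 63, 62, 62]
226 [59, 62, 65, 83, 76, 73, 99, 117, 111, 106, 118, 130, 136, 137, 132, 126, 112, 113, 128, 125, 103, 79, 77, 99, 83, 65, 64, 61]
227 [62, 61, 62, 80, 98, 122, 134, 141, 132, 107, 109, 121, 122, 122, 118, 112, 109, 129, 143, 141, 134, 119, 98, 117, 90, 66, 61, 62]
228 [61, 60, 78, 122, 134, 145, 147, 147, 134, 104, 103, 112, 114, 114, 108, 103, 105, 123, 123, 133, 143, 139, 126, 108, 75, 64, 63, 63]
229 [59, 63, 98, 142, 145, 148, 146, 132, 120, 101, 100, 99, 100, 98, 94, 96, 100, 109, 108, 114, 131, 145, 143, 125, 92, 65, 61, 64]
```

Carrier axis is (0.5348, 0.0434) and ring centre (0.5349, 0.0426) in the same camera frame, so they agree within 1 mm. I'll go down until the pins are just above the rim.

Call:
{"op": "servo_tool", "data": {
  "steps": [
    {"tx": 0, "ty": -0.05, "tz": -1, "yaw": 0, "claw": 0.5},
    {"tx": 0, "ty": 0, "tz": -1, "yaw": 0, "claw": 0.5},
    {"tx": 0, "ty": 0, "tz": -1, "yaw": 0, "claw": 0.5},
    {"tx": 0, "ty": 0, "tz": -0.8, "yaw": 0, "claw": 0.5},
    {"tx": 0, "ty": 0, "tz": 0, "yaw": 0, "claw": 0.5},
    {"tx": 0, "ty": 0, "tz": 0, "yaw": 0, "claw": 0.5}
  ],
  "newtons": 100
}}

```text
time_s: 6.6
position: [0.5332, 0.0397, 0.1113]
tool_rot: [[-0.921, -0.39, -0.0], [-0.39, 0.921, -0.0], [0.0, 0.0, -1.0]]
ft_force: [-0.1, 0.6, -1.4]
grip_width: 0.0106
gripper_force: 100.5
```

Call:
{"op": "servo_tool", "data": {
  "steps": [
    {"tx": 0, "ty": 0, "tz": -0.3, "yaw": 0, "claw": 0.5},
    {"tx": 0, "ty": 0, "tz": -0.3, "yaw": 0, "claw": 0.5},
    {"tx": 0, "ty": 0, "tz": 0, "yaw": 0, "claw": 0.5},
    {"tx": 0, "ty": 0, "tz": 0, "yaw": 0, "claw": 0.5}
  ]
}}

```text
time_s: 7.0
position: [0.5332, 0.0397, 0.1054]
tool_rot: [[-0.921, -0.39, 0.0], [-0.39, 0.921, -0.0], [-0.0, -0.0, -1.0]]
ft_force: [1.0, 0.4, -2.0]
grip_width: 0.0102
gripper_force: 100.5
```

Call:
{"op": "servo_tool", "data": {
  "steps": [
    {"tx": 0, "ty": 0, "tz": -0.2, "yaw": 0, "claw": 0.5},
    {"tx": 0, "ty": 0, "tz": -0.2, "yaw": 0, "claw": 0.5},
    {"tx": 0, "ty": 0, "tz": 0, "yaw": 0, "claw": 0.5},
    {"tx": 0, "ty": 0, "tz": 0, "yaw": 0, "claw": 0.5}
  ]
}}

```text
time_s: 7.4
position: [0.5331, 0.0397, 0.1013]
tool_rot: [[-0.921, -0.39, -0.0], [-0.39, 0.921, 0.0], [0.0, 0.0, -1.0]]
ft_force: [0.6, 0.1, -1.2]
grip_width: 0.0104
gripper_force: 101.1
```

Call:
{"op": "servo_tool", "data": {
  "steps": [
    {"tx": 0, "ty": 0, "tz": -0.2, "yaw": 0, "claw": 0.5},
    {"tx": 0, "ty": 0, "tz": -0.2, "yaw": 0, "claw": 0.5},
    {"tx": 0, "ty": 0, "tz": 0, "yaw": 0, "claw": 0.5},
    {"tx": 0, "ty": 0, "tz": 0, "yaw": 0, "claw": 0.5}
  ]
}}

```text
time_s: 7.8
position: [0.5332, 0.0397, 0.0975]
tool_rot: [[-0.921, -0.39, 0.0], [-0.39, 0.921, -0.0], [-0.0, -0.0, -1.0]]
ft_force: [-1.3, -0.1, 4.3]
grip_width: 0.01
gripper_force: 101.7
```

Force +5.5 N net matches the plunger at about 3 mm, so the pins are in the slots. I'll press down to the rim.

Call:
{"op": "servo_tool", "data": {
  "steps": [
    {"tx": 0, "ty": 0, "tz": -0.2, "yaw": 0, "claw": 0.5},
    {"tx": 0, "ty": 0, "tz": -0.2, "yaw": 0, "claw": 0.5},
    {"tx": 0, "ty": 0, "tz": -0.2, "yaw": 0, "claw": 0.5},
    {"tx": 0, "ty": 0, "tz": -0.1, "yaw": 0, "claw": 0.5},
    {"tx": 0, "ty": 0, "tz": 0, "yaw": 0, "claw": 0.5},
    {"tx": 0, "ty": 0, "tz": 0, "yaw": 0, "claw": 0.5}
  ],
  "newtons": 115
}}

```text
time_s: 8.4
position: [0.5333, 0.0397, 0.0912]
tool_rot: [[-0.921, -0.39, 0.001], [-0.39, 0.921, -0.0], [-0.001, -0.001, -1.0]]
ft_force: [-4.0, 0.1, 13.7]
grip_width: 0.0103
gripper_force: 115.1
```

Flange is on the rim: 15 N against 9.6 N from the spring. Now I'll twist clockwise.

Call:
{"op": "servo_tool", "data": {
  "steps": [
    {"tx": -0.03, "ty": 0, "tz": 0, "yaw": -5, "claw": 0.5},
    {"tx": 0, "ty": 0, "tz": 0, "yaw": -5, "claw": 0.5},
    {"tx": 0, "ty": 0, "tz": 0, "yaw": -5, "claw": 0.5},
    {"tx": 0, "ty": 0, "tz": 0, "yaw": -5, "claw": 0.5},
    {"tx": 0, "ty": 0, "tz": 0, "yaw": 0, "claw": 0.5}
  ]
}}

```text
time_s: 8.9
position: [0.5335, 0.0393, 0.0912]
tool_rot: [[-0.999, -0.049, 0.002], [-0.049, 0.999, -0.001], [-0.002, -0.001, -1.0]]
ft_force: [-2.1, -1.2, 10.5]
grip_width: 0.0102
gripper_force: 114.5
```

```bash
python3 -c "
from h import *
o=env.observe(); print(o['wrist_torque'],o['ft_force'],o['position'])"
```

```text
[-0.26204725  0.39919705 -0.00738905] [-2.10156404 -1.22382135 10.47098419] [0.53350879 0.0393301  0.09121899]
```

Call:
{"op": "servo_tool", "data": {
  "steps": [
    {"tx": 0, "ty": 0, "tz": 0, "yaw": -5, "claw": 0.5},
    {"tx": 0, "ty": 0, "tz": 0, "yaw": -5, "claw": 0.5},
    {"tx": 0, "ty": 0, "tz": 0, "yaw": -5, "claw": 0.5},
    {"tx": 0, "ty": 0, "tz": 0, "yaw": -5, "claw": 0.5},
    {"tx": 0, "ty": 0, "tz": 0, "yaw": 0, "claw": 0.5}
  ]
}}

```text
time_s: 9.4
position: [0.5336, 0.0394, 0.0912]
tool_rot: [[-0.955, 0.295, 0.002], [0.295, 0.955, -0.001], [-0.003, -0.0, -1.0]]
ft_force: [-2.3, -2.0, 11.6]
grip_width: 0.0102
gripper_force: 114.4
```

```bash
python3 -c "
from h import *
o=env.observe(); print(o['wrist_torque'],o['ft_force'],o['position'])
im,d=grab('side'); a=im[170:270,230:340]; cv2.imwrite('pics/s4.png',cv2.resize(a,None,fx=6,fy=6,interpolation=cv2.INTER_CUBIC)[...,::-1])"
```

```text
[-0.15529103  0.331032    0.16003772] [-2.28172527 -1.98362584 11.64941351] [0.53355383 0.03941483 0.09122683]
```

View pics/s4.png

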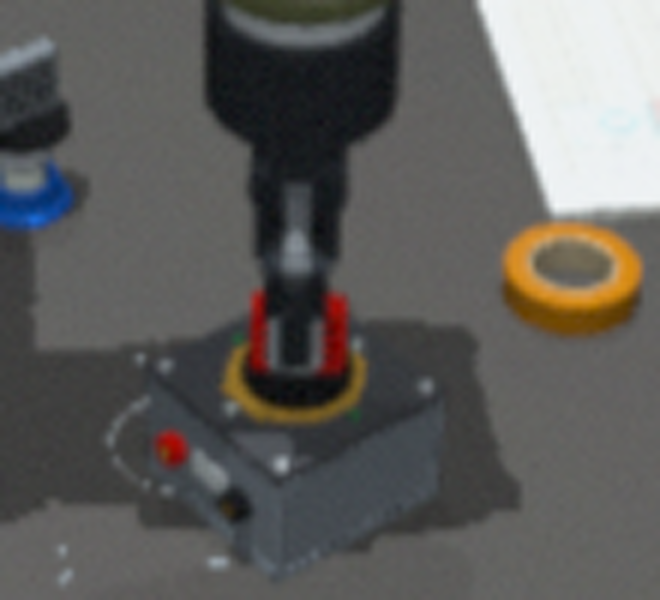

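The picture shows the flange down on the brass ring (about (297,380) in the crop) and the wing turning with the jaws. The torque is rising as the spec says, so I'll keep turning.

Call:
{"op": "servo_tool", "data": {
  "steps": [
    {"tx": 0, "ty": 0, "tz": 0, "yaw": -5, "claw": 0.5},
    {"tx": 0, "ty": 0, "tz": 0, "yaw": -5, "claw": 0.5},
    {"tx": 0, "ty": 0, "tz": 0, "yaw": -5, "claw": 0.5},
    {"tx": 0, "ty": 0, "tz": 0, "yaw": -5, "claw": 0.5},
    {"tx": 0, "ty": 0, "tz": 0, "yaw": -5, "claw": 0.5},
    {"tx": 0, "ty": 0, "tz": 0, "yaw": -5, "claw": 0.5},
    {"tx": 0, "ty": 0, "tz": 0, "yaw": -5, "claw": 0.5},
    {"tx": 0, "ty": 0, "tz": 0, "yaw": -4, "claw": 0.5},
    {"tx": 0, "ty": 0, "tz": 0, "yaw": 0, "claw": 0.5},
    {"tx": 0, "ty": 0, "tz": 0, "yaw": 0, "claw": 0.5}
  ]
}}

```text
time_s: 10.45
position: [0.5338, 0.0395, 0.0912]
tool_rot: [[-0.559, 0.829, 0.003], [0.829, 0.559, -0.001], [-0.002, 0.002, -1.0]]
ft_force: [-0.8, -0.1, 9.2]
grip_width: 0.0102
gripper_force: 114.3
```

```bash
python3 -c "
from h import *
o=env.observe(); R=o['tool_rot']; print(o['wrist_torque'],o['ft_force'],o['position'],np.degrees(np.arctan2(R[1][1],R[0][1])))"
```

```text
[-0.05040118  0.14392235  0.24529858] [-0.78499837 -0.13164777  9.23944594] [0.53375847 0.03951001 0.09119636] 33.970139510214686
```

Call:
{"op": "servo_tool", "data": {
  "steps": [
    {"tx": 0, "ty": 0, "tz": -0.05, "yaw": -2, "claw": 0.5},
    {"tx": 0, "ty": 0, "tz": 0, "yaw": -2, "claw": 0.5},
    {"tx": 0, "ty": 0, "tz": 0, "yaw": 0, "claw": 0.5},
    {"tx": 0, "ty": 0, "tz": 0, "yaw": 0, "claw": 0.5}
  ]
}}

```text
time_s: 10.85
position: [0.5338, 0.0395, 0.0912]
tool_rot: [[-0.5, 0.866, 0.003], [0.866, 0.5, -0.001], [-0.002, 0.003, -1.0]]
ft_force: [-0.3, -0.2, 14.5]
grip_width: 0.0099
gripper_force: 115.0
```

```bash
python3 -c "
from h import *
o=env.observe(); R=o['tool_rot']; print(o['wrist_torque'],o['ft_force'],o['position'],np.degrees(np.arctan2(R[1][1],R[0][1])))"
```

```text
[-0.07553096  0.36210402  0.16588775] [-0.27604825 -0.20252543 14.4988744 ] [0.53383492 0.03953399 0.09116284] 29.97754457033722
```

Call:
{"op": "servo_tool", "data": {
  "steps": [
    {"tx": 0, "ty": 0, "tz": 0, "yaw": -2, "claw": 0.5},
    {"tx": 0, "ty": 0, "tz": 0, "yaw": -1, "claw": 0.5},
    {"tx": 0, "ty": 0, "tz": 0, "yaw": 0, "claw": 0.5},
    {"tx": 0, "ty": 0, "tz": 0, "yaw": 0, "claw": 0.5}
  ]
}}

```text
time_s: 11.25
position: [0.534, 0.0396, 0.0912]
tool_rot: [[-0.455, 0.891, 0.004], [0.891, 0.455, -0.001], [-0.003, 0.003, -1.0]]
ft_force: [-0.9, 1.0, 14.2]
grip_width: 0.0102
gripper_force: 115.2
```

```bash
python3 -c "
from h import *
o=env.observe(); R=o['tool_rot']; print(o['wrist_torque'],o['ft_force'],o['position'],np.degrees(np.arctan2(R[1][1],R[0][1])))"
```

```text
[0.01162599 0.235874   0.70692149] [-0.86382408  0.95378851 14.16610126] [0.53398484 0.03955162 0.09116499] 27.050274315510013
```

Torque jumped to 0.71 N m, well above the 0.26 N m spring torque, so it is at the stop. I'll hold briefly and take a last look.

Call:
{"op": "servo_tool", "data": {
  "steps": [
    {"tx": 0, "ty": 0, "tz": 0, "yaw": -0.5, "claw": 0.5},
    {"tx": 0, "ty": 0, "tz": 0, "yaw": 0, "claw": 0.5},
    {"tx": 0, "ty": 0, "tz": 0, "yaw": 0, "claw": 0.5},
    {"tx": 0, "ty": 0, "tz": 0, "yaw": 0, "claw": 0.5},
    {"tx": 0, "ty": 0, "tz": 0, "yaw": 0, "claw": 0.5}
  ]
}}

```text
time_s: 11.75
position: [0.534, 0.0396, 0.0912]
tool_rot: [[-0.447, 0.894, 0.004], [0.894, 0.447, -0.001], [-0.003, 0.003, -1.0]]
ft_force: [-0.3, 0.4, 13.5]
grip_width: 0.0102
gripper_force: 115.3
```

```bash
python3 -c "
from h import *
o=env.observe(); R=o['tool_rot']; print(o['wrist_torque'],o['ft_force'],o['position'],np.degrees(np.arctan2(R[1][1],R[0][1])))
im,d=grab('side'); a=im[170:270,230:340]; cv2.imwrite('pics/s5.png',cv2.resize(a,None,fx=6,fy=6,interpolation=cv2.INTER_CUBIC)[...,::-1])"
```

```text
[0.06391866 0.22990591 0.8690949 ] [-0.34745348  0.36224128 13.50106905] [0.53402138 0.03956597 0.09116635] 26.56222236647915
```

View pics/s5.png

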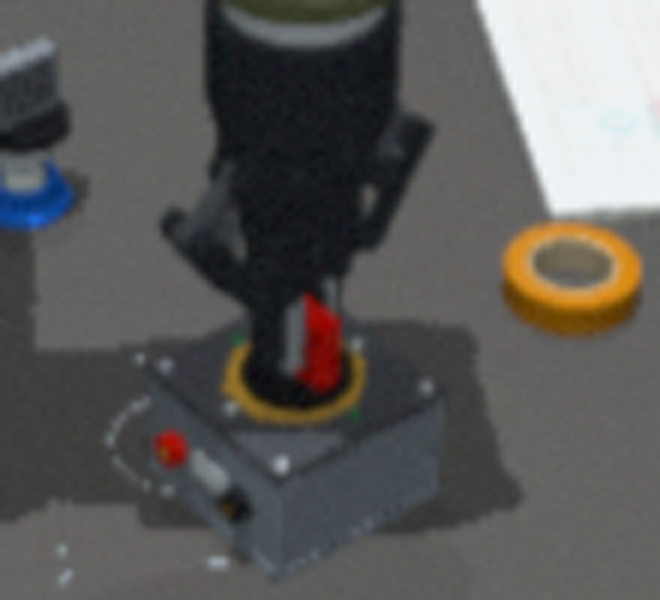

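The flange sits on the brass ring (about (297,385) in the crop). The red wing points along the green stop dots, from (240,338) to (352,413), and is still gripped. The torque keeps rising against the stop, so I'm handing in.

```bash
python3 -c "
from rig import env
print(env.close_job())"
```

```text
the job is handed in; nothing more can be done
None
```

I fitted the red-winged carrier in the grey tester and handed the job in at about 12 s, still gripped, with the flange pressed on the rim at about 13 N and the carrier turned clockwise against the stop (0.87 N m); the result of the judging was not shown.

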